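# Pack a praline mould tight on the vibrating table

## Robot

A 7-joint arm with a two-finger parallel gripper is mounted at the origin on the work surface. World frame = base frame: x ahead of the robot, y to its left, z up, the work surface at z = 0. Lengths are in m, angles in rad, forces in N, time in s.
With the tool pointing down it reaches from about 0.4 to 0.85 m from the base axis. Payload 4.5 kg.
Tool frame: the origin (TCP) lies on the centre line of the jaws, within the pads' length; the fingertips stand r.tips_ahead ahead of it and the grasp point (between the pads) is the TCP (r.tips_ahead is the distance from the TCP to the fingertips, in m); z points along the fingers, y is the direction in which the jaws open and shut (so a half turn about z gives the same grasp; the last joint's range is limited). The gripper opens to 88 mm and grips with 3 to 60 N. Pads are 18 mm wide; open, the fingers measure 123 mm over their backs; the gripper's body (75 mm by 187 mm) begins 45 mm behind the grasp point.
Start: joints at [-1.29, 0.689, -0.195, 1.565, 0.157, 0.902, -0.215], TCP at [0.153, 0.606, 0.258] pointing down, gripper open.
Joint ranges: [-3.01, 3.01], [-0.46, 2.08], [-1.47, 1.51], [0.13, 2.56], [-1, 4.14], [0.04, 2.09], [-2.66, 2.66]. Speed limits (rad/s): [2.57, 2.57, 3.14, 3.14, 3.14, 3.14, 3.14].

## Interface

Orientations are given as a unit quaternion [x, y, z, w].
In Python, from plant import r gives the robot as it stands.
- The arm moves only by the shell command python3 -m inch 'ROWS' [FORCE]. ROWS is JSON, a list of rows, each a list of 5 numbers: the shift along the world's x, y, z in units of 25 mm (1.0 is 25 mm), then the turn about the world's z in units of 6 degrees (1.0 is 6 degrees), then the finger opening in mm, from 0 to 88.1. A call has 1 to 5 rows; each row shifts and turns the commanded pose from where the row before left it; what a row does not reach is not made up. A row lasts 1/10 s, in which the tool goes at most 50 mm and 8.59 degrees, less where a joint would pass 70% of its speed; a pose out of reach is approached as far as the arm can. A call is refused whole if a number of a shift passes 1 or a number of a turn 1, either way. A call with a gripper value outside its range is refused whole. The fingers move at their own pace and stop on an object; FORCE is the grip in N (left out, the last holds). Time passes only in rows, so rows that do not move let the fingers close. It gives the time, the measured TCP pose, the force and the opening at its end, in the units of the state.
- r.get_state(): the state, without advancing time (a new reading comes with each control period).
- r.snapshot(name): name is "scene" or "side" or "wrist"; returns a dict with "pixels" (400x640x3 uint8, red, green, blue), "range_z" (400x640 float32, m along the optical axis (not along the pixel's ray), 0 where there is no reading), "K" (3x3 intrinsics, pixels), "position" and "attitude" of the camera in the world. Camera axes: x right, y up, looking along -z (the intrinsics and any distortion apply to the point x, -y, -z); pixel columns grow to the right and rows downward; lengths in m; the calibration is good to about 2 mm. A picture is of the moment at which its call begins.
- r.finish_job(): hands the job in, once; it reports no verdict.
The state is a dict: "clock": time; "q": joint angles; "qd": joint speeds; "joint_torque": joint torques, N m; "tool_pos": TCP position; "eef_rot": TCP orientation; "contact_force": force on the tool from outside, world axes, zero at the start; "moment": the same for the moment, N m; "opening": opening from 0.0 (shut) to 1.0 (fully open).
Only numpy, scipy, OpenCV 4.12 (cv2) and the standard library are available. Lean on these libraries where they do the work, as an engineer would, in place of code of your own. Each camera call takes 0.05 s, during which the arm holds its last target. There are 200 camera calls.

## Task

The praline mould on the vibrating table must not rattle: stand white packing blocks upright, tab up and side by side, in the middle of the gap between the mould's near edge and the sprung clamp bar, adding blocks until the bar, pushed towards the mould by its handle, closes on the stack. Unneeded blocks stay off the machine. Push the bar firmly but gently (about 10 newtons, less than 40) so that it presses the stack against the mould, and finish while still holding it pushed, because the bar springs back when let go; leave the bowl, jar and spatula where they are.

Things in the scene. Friction and masses are not known exactly. Their poses are not given: they have to be found in the camera images.
- bed: Vibrating table, a white low machine with a steel deck 325 (x) x 320 (y) mm, fixed to the work surface. Origin: centre of its underside on the work surface; the deck is 60 mm above it. Its x axis points from the clamp bar to the mould, z up. Two steel guide strips (11 mm high) run beside the clamp bar's base at y = -57 and +57 mm, from x = -152 to x = -57 mm; nothing else stands on the deck but the bar and the mould.
- mould: Praline mould in a steel carrier frame, 135 (x) x 283 (y) x 24 mm high, fixed on the deck, axes parallel to the bed's. Origin: middle of its near edge (the upright steel face that looks at the clamp bar), at deck height; the mould extends to +x from it. How far it sits from the bar differs from job to job: 52 to 82 mm with the bar back.
- bar (a joint): Clamp bar on the deck: travel in m towards the mould (bed +x), 0 = fully back (where its spring holds it), 0.032 = end of its travel, a hard stop. It takes 2 N to start and 5.5 N at the end of the travel, and returns by itself when let go. It alone cannot reach the mould, nor close on one block only.
- bar_face (a point): Middle of the clamp bar's front face, 14 mm above the deck; the face is 100 mm wide (y) and reaches from 1 to 27 mm above the deck. The clear gap is from here to the mould's near edge along bed x. Moves with the bar; axes as the bed.
- bar_handle (a point): Top centre of the clamp bar's dark upright handle plate, 12 mm thick (x), 50 mm wide (y), its top 66 mm above the deck. It stands 58 mm behind the bar's front face (52 mm from its front side), rising from a base plate whose top is 9 mm above the deck and which reaches 18 mm behind the handle's back side. Can be pinched across its 12 mm from above or pushed from behind.
- block_1: White plastic packing block, one of four alike (60 g or so), loose, standing on the work surface beside the vibrating table at the start. Body 18 (x) x 60 (y) x 30 mm high; on it, centred, a tab 10 (x) x 36 (y) x 32 mm high to grip (across its 36 mm, fingers at its ends), 62 mm high in all. Origin: centre of its underside, x across its thickness, z up; a half turn about z makes no difference. In the gap its thickness lies along the gap (bed x).
- block_2: White plastic packing block, one of four alike (60 g or so), loose, standing on the work surface beside the vibrating table at the start. Body 18 (x) x 60 (y) x 30 mm high; on it, centred, a tab 10 (x) x 36 (y) x 32 mm high to grip (across its 36 mm, fingers at its ends), 62 mm high in all. Origin: centre of its underside, x across its thickness, z up; a half turn about z makes no difference. In the gap its thickness lies along the gap (bed x).
- block_3: White plastic packing block, one of four alike (60 g or so), loose, standing on the work surface beside the vibrating table at the start. Body 18 (x) x 60 (y) x 30 mm high; on it, centred, a tab 10 (x) x 36 (y) x 32 mm high to grip (across its 36 mm, fingers at its ends), 62 mm high in all. Origin: centre of its underside, x across its thickness, z up; a half turn about z makes no difference. In the gap its thickness lies along the gap (bed x).
- block_4: White plastic packing block, one of four alike (60 g or so), loose, standing on the work surface beside the vibrating table at the start. Body 18 (x) x 60 (y) x 30 mm high; on it, centred, a tab 10 (x) x 36 (y) x 32 mm high to grip (across its 36 mm, fingers at its ends), 62 mm high in all. Origin: centre of its underside, x across its thickness, z up; a half turn about z makes no difference. In the gap its thickness lies along the gap (bed x).
- bowl: Steel bowl, 200 mm across, 75 mm high, a bystander. Origin: centre of its underside.
- jar: Closed jar, 64 mm across, 90 mm high, a bystander. Origin: centre of its underside.
- spatula: Spatula with a yellow handle and steel blade, 240 mm long, lying flat, a bystander. Origin: on its underside.
Mind the look-alikes: they are no part of the job. What is shaped like the block_3 but blue is not meant. What is shaped like the block_1 but purple or red is not meant.

How it is judged:
On the way:
1. a first block stands upright in the gap ((((angle between block_1's own z axis and vertical below 0.15 rad and angle between the x axis of block_1 and the x axis of bed, either way round below 0.25 rad and height (world z) of block_1 between 0.055 and 0.065 m) and x of block_1 in the frame of bar_face above 0 m and x of block_1 in the frame of mould below 0 m and y of block_1 in the frame of bed between -0.035 and 0.035 m) or ((angle between block_2's own z axis and vertical below 0.15 rad and angle between the x axis of block_2 and the x axis of bed, either way round below 0.25 rad and height (world z) of block_2 between 0.055 and 0.065 m) and x of block_2 in the frame of bar_face above 0 m and x of block_2 in the frame of mould below 0 m and y of block_2 in the frame of bed between -0.035 and 0.035 m) or ((angle between block_3's own z axis and vertical below 0.15 rad and angle between the x axis of block_3 and the x axis of bed, either way round below 0.25 rad and height (world z) of block_3 between 0.055 and 0.065 m) and x of block_3 in the frame of bar_face above 0 m and x of block_3 in the frame of mould below 0 m and y of block_3 in the frame of bed between -0.035 and 0.035 m) or ((angle between block_4's own z axis and vertical below 0.15 rad and angle between the x axis of block_4 and the x axis of bed, either way round below 0.25 rad and height (world z) of block_4 between 0.055 and 0.065 m) and x of block_4 in the frame of bar_face above 0 m and x of block_4 in the frame of mould below 0 m and y of block_4 in the frame of bed between -0.035 and 0.035 m))), for 0.2 s.
At the end, for the whole second after the job is handed in: Robot pushes the bar (over 2 N); bar presses the stack, and the stack the mould (3 to 40 N); its blocks stand in the gap on the deck (upright to 0.15 rad, square to 0.25 rad, within 35 mm of the centre line); other blocks are down on the work surface ((contact force between bar and block_1 above 3 N or contact force between bar and block_2 above 3 N or contact force between bar and block_3 above 3 N or contact force between bar and block_4 above 3 N) and (contact force between mould and block_1 above 3 N or contact force between mould and block_2 above 3 N or contact force between mould and block_3 above 3 N or contact force between mould and block_4 above 3 N) and contact force between any of the fingers, the arm and bar above 2 N and contact force between mould and anything else below 40 N and (((angle between block_1's own z axis and vertical below 0.15 rad and angle between the x axis of block_1 and the x axis of bed, either way round below 0.25 rad and height (world z) of block_1 between 0.055 and 0.065 m) and x of block_1 in the frame of bar_face above 0 m and x of block_1 in the frame of mould below 0 m and y of block_1 in the frame of bed between -0.035 and 0.035 m) or height (world z) of block_1 below 0.03 m) and (((angle between block_2's own z axis and vertical below 0.15 rad and angle between the x axis of block_2 and the x axis of bed, either way round below 0.25 rad and height (world z) of block_2 between 0.055 and 0.065 m) and x of block_2 in the frame of bar_face above 0 m and x of block_2 in the frame of mould below 0 m and y of block_2 in the frame of bed between -0.035 and 0.035 m) or height (world z) of block_2 below 0.03 m) and (((angle between block_3's own z axis and vertical below 0.15 rad and angle between the x axis of block_3 and the x axis of bed, either way round below 0.25 rad and height (world z) of block_3 between 0.055 and 0.065 m) and x of block_3 in the frame of bar_face above 0 m and x of block_3 in the frame of mould below 0 m and y of block_3 in the frame of bed between -0.035 and 0.035 m) or height (world z) of block_3 below 0.03 m) and (((angle between block_4's own z axis and vertical below 0.15 rad and angle between the x axis of block_4 and the x axis of bed, either way round below 0.25 rad and height (world z) of block_4 between 0.055 and 0.065 m) and x of block_4 in the frame of bar_face above 0 m and x of block_4 in the frame of mould below 0 m and y of block_4 in the frame of bed between -0.035 and 0.035 m) or height (world z) of block_4 below 0.03 m)); the arm keeps its last pose, push and grip.
It fails at once if the bowl is disturbed (distance of bowl from where it was at the start of the episode above 0.03 m).
It fails at once if the jar is disturbed (distance of jar from where it was at the start of the episode above 0.03 m).
It fails at once if the spatula is disturbed (distance of spatula from where it was at the start of the episode above 0.03 m).
It also fails if it takes over 72 s, if anything falls off the work surface, if the arm or the gripper's body presses on something with over 40 N, if the wrist force passes 120 N, or if a joint passes its speed limit or range.

## Working session

There is one attempt and no reset: what is moved stays moved. The work goes in short steps, Python scripts to look and compute and a shell command to move; the robot and the scene stay as the last step left them, time stands still between calls to the robot, and variables do not carry over. Pictures are saved under pics/ and viewed, about 8 in all and at most 12, crops included, and the job is handed in when it is done.

```bash
ls; mkdir -p pics; cat > h.py <<'E'
import numpy as np, cv2
from plant import r
from scipy.spatial.transform import Rotation as R
def cloud(s):
    K=s["K"];z=s["range_z"];v,u=np.mgrid[:z.shape[0],:z.shape[1]]
    p=np.stack([(u-K[0,2])/K[0,0]*z,-(v-K[1,2])/K[1,1]*z,-z],-1)
    A=np.array(s["attitude"]);M=R.from_quat(A).as_matrix() if A.size==4 else A.reshape(3,3)
    return p@M.T+np.array(s["position"])
def save(s,n): cv2.imwrite("pics/"+n,s["pixels"][...,::-1])
E
python3 - <<'E'
from h import *
print(r.get_state(),r.tips_ahead)
for n in ["scene","side"]:
    s=r.snapshot(n);save(s,n+"0.png");np.savez(n+"0.npz",**s)
    print(n,s["position"],s["attitude"],s["K"])
    c=cloud(s);print([ (q,c[q].round(3)) for q in [(200,320),(350,320),(200,100),(200,550)]])
E
```

```text
pics
{'clock': 0.0, 'q': array([-1.29021981,  0.68996574, -0.19452485,  1.56636072,  0.15730218,
        0.90251005, -0.21507918]), 'qd': array([-0.00119207,  0.00049648,  0.0011789 ,  0.00211469, -0.00184924,
       -0.00062951,  0.00187419]), 'joint_torque': array([-8.75432761e-05, -5.27554822e+01, -1.26684532e+00, -1.53422964e+01,
       -5.26514836e-02,  6.74678944e-03,  1.77217908e-04]), 'tool_pos': array([0.15256763, 0.60546322, 0.25691723]), 'eef_rot': array([ 1.23017287e-01,  9.92404096e-01, -9.24272624e-04, -4.72827648e-05]), 'contact_force': array([-0.0157848 , -0.33544784,  0.25266326]), 'moment': array([0.06301196, 0.03378134, 0.00935139]), 'opening': 1.0026552778689666} 0.019
scene [ 1.12573899 -0.59528306  1.10203728] [0.3218998  0.13400736 0.35393965 0.86784173] [[444.05964961   0.         324.74617937]
 [  0.         444.05964961 197.5237516 ]
 [  0.           0.           1.        ]]
[((200, 320), array([0.488, 0.027, 0.059])), ((350, 320), array([ 0.804, -0.292,  0.   ])), ((200, 100), array([-0.063, -0.441,  0.002])), ((200, 550), array([0.988, 0.58 , 0.003]))]
side [-0.06760731 -0.78276297  0.88492018] [ 0.41966231 -0.13363293 -0.29301528  0.84862703] [[415.83712023   0.         323.73045435]
 [  0.         415.83712023 199.25657972]
 [  0.           0.           1.        ]]
[((200, 320), array([0.56 , 0.079, 0.057])), ((350, 320), array([ 0.254, -0.323, -0.001])), ((200, 100), array([-0.031, -0.012,  0.401])), ((200, 550), array([ 1.367, -0.304, -0.106]))]
```

View pics/scene0.png

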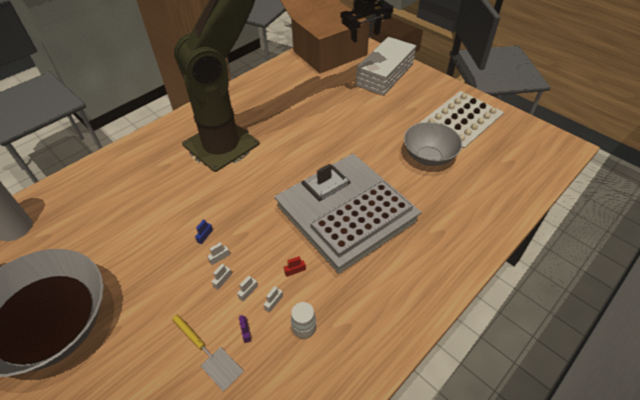

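View pics/side0.png

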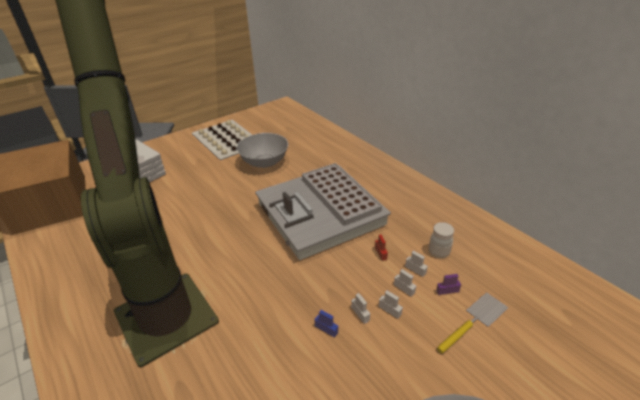

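The scene view shows the bed near (347,210), with the bar handle at (324,175). The four white blocks are at (218,252), (221,275), (247,287) and (273,298). Blue is at (204,231), red at (294,265) and purple at (245,328). Next I'll measure positions.

```bash
python3 - <<'E'
from h import *
def rect(p):
    (c,(w,h),a)=cv2.minAreaRect((p*1000).astype(np.float32)); return np.round(c,1),round(w,1),round(h,1),round(a,1)
for n in ["scene","side"]:
    s=dict(np.load(n+"0.npz"));c=cloud(s);x,y,z=c[...,0],c[...,1],c[...,2];px=s["pixels"].astype(int)
    print(n)
    roi=(x>.25)&(x<.9)&(y>-.25)&(y<.3)
    for nm,lo,hi in [("deck",.056,.064),("mouldtop",.078,.09),("handle",.118,.135)]:
        m=(roi&(z>lo)&(z<hi)).astype(np.uint8)
        k,l,st,ce=cv2.connectedComponentsWithStats(m)
        for i in range(1,k):
            if st[i,4]>(8 if nm=="handle" else 250): print(nm,st[i],rect(c[l==i][:,:2]),np.median(z[l==i]).round(4))
    sat=px.max(-1)-px.min(-1)
    m=(((x>.2)&(x<.9)&(y<-.05)&(y>-.5)&(z>.012)&(z<.07)&(sat<40)&(px.min(-1)>95))).astype(np.uint8)
    k,l,st,ce=cv2.connectedComponentsWithStats(m,connectivity=8)
    for i in range(1,k):
        if st[i,4]>40:
            q=c[l==i]; t=q[q[:,2]>.055]
            print("blk",ce[i].round(),st[i,4],rect(q[:,:2]),"top",len(t), rect(t[:,:2]) if len(t)>3 else "")
E
```

```text
scene
deck [ 274  153  147  115 3585] (array([555. ,  71.7]), 322.0, 328.7, 81.7) 0.0599
mouldtop [ 310  179  103   76 3155] (array([627.1,  61.4]), 285.1, 138.8, 81.8) 0.0812
handle [317 164  14  10  64] (array([443.4,  87.2]), 51.8, 14.4, 81.3) 0.1243
blk [314. 233.] 744 (array([538.3, -79.7]), 59.3, 326.5, 90.0) top 738 (array([538.3, -79.7]), 59.3, 326.5, 90.0)
blk [215. 246.] 42 (array([ 398.8, -303.8]), 33.1, 12.2, 74.2) top 42 (array([ 398.8, -303.8]), 33.1, 12.2, 74.2)
blk [217. 254.] 80 (array([ 399.3, -303.8]), 58.8, 21.6, 82.0) top 0 
blk [220. 274.] 126 (array([ 466.6, -342.6]), 17.4, 60.7, 11.8) top 45 (array([ 465.4, -343. ]), 10.5, 32.5, 11.3)
blk [246. 286.] 142 (array([ 546.4, -316.1]), 18.2, 60.1, 5.7) top 47 (array([ 546.2, -315.9]), 10.1, 34.7, 11.0)
blk [272. 297.] 139 (array([ 621.8, -287.4]), 16.0, 59.7, 9.8) top 48 (array([ 620.9, -286.7]), 9.1, 35.6, 12.1)
blk [304. 327.] 120 (array([ 746.8, -291.9]), 60.5, 26.1, 52.5) top 77 (array([ 745.2, -292.8]), 57.9, 22.0, 49.8)
side
deck [ 255  177  135   73 2842] (array([553.3,  71.3]), 325.1, 325.4, 81.7) 0.0589
mou
[... 235 characters left out ...]
ay([533.6, -71.4]), 40.4, 325.9, 83.3)
blk [446. 242.] 70 (array([ 718.3, -300.7]), 14.9, 49.2, 62.7) top 60 (array([ 718.3, -300.7]), 14.9, 49.2, 62.7)
blk [406. 274.] 43 (array([ 542.8, -317.5]), 11.0, 34.7, 10.8) top 43 (array([ 542.8, -317.5]), 11.0, 34.7, 10.8)
blk [411. 287.] 43 (array([ 545.4, -336.5]), 17.1, 18.7, 6.8) top 0 
blk [392. 296.] 50 (array([ 463.3, -343.9]), 12.3, 33.3, 11.3) top 49 (array([ 463.3, -343.9]), 12.3, 33.3, 11.3)
blk [361. 299.] 49 (array([ 394.8, -303.9]), 35.1, 9.1, 84.6) top 48 (array([ 394.8, -303.9]), 35.1, 9.1, 84.6)
blk [397. 308.] 49 (array([ 465.8, -364.6]), 18.5, 17.4, 89.9) top 0 
blk [365. 314.] 58 (array([ 392.5, -325.5]), 16.4, 19.3, 79.6) top 0
```

```bash
for i in 1 2; do :; done
python3 -m inch '[[1,-0.85,0,1,88],[1,-0.85,0,0,88],[1,-0.85,0,0,88],[1,-0.85,0,0,88],[1,-0.85,0,0,88]]' 20
python3 -m inch '[[1,-0.85,0,0,88],[1,-0.85,0,0,88],[1,-0.85,0,0,88],[1,-0.85,0,0,88],[1,-0.85,0,0,88]]'
python3 -m inch '[[1,-0.85,0,0,88],[1,-0.85,0,0,88],[0.3,-1,0,0,88],[0.3,-1,0,0,88],[0.3,-1,0,0,88]]'
```

```text
clock: 0.6
tool_pos: [0.2785, 0.4986, 0.2574]
eef_rot: [0.071, 0.997, -0.0, -0.0]
contact_force: [0.4, 0.2, -0.6]
opening: 0.998
clock: 1.1
tool_pos: [0.4034, 0.3924, 0.2574]
eef_rot: [0.071, 0.997, -0.0, -0.0]
contact_force: [-0.1, -0.4, -0.9]
opening: 1.003
clock: 1.6
tool_pos: [0.4753, 0.2748, 0.2573]
eef_rot: [0.071, 0.997, -0.0, -0.0]
contact_force: [0.4, 0.4, -0.6]
opening: 0.996
```

```bash
python3 -m inch '[[0.24,-1,0,0,88],[0.24,-1,0,0,88],[0.24,-1,0,0,88],[0.24,-1,0,0,88],[0.24,-1,0,0,88]]'
python3 -m inch '[[0.24,-1,0,0,88],[0.24,-1,0,0,88],[0.24,-1,0,0,88],[0.24,-1,0,0,88],[0.24,-1,0,0,88]]'
python3 -m inch '[[0,-1,0,0,88],[-0.4,-1,0,0,88],[-0.6,-1,0,0,88],[-0.6,-1,0,0,88],[-0.6,-1,0,0,88]]'
python3 -m inch '[[-0.6,-1,0,0,88],[-0.6,-1,0,0,88],[-0.6,-1,0,0,88],[-0.6,-1,0,0,88],[-0.6,-1,-1,0,88]]'
python3 - <<'E'
from h import *
print(r.get_state()["tool_pos"]); s=r.snapshot("wrist");save(s,"w1.png");c=cloud(s);x,y,z=c[...,0],c[...,1],c[...,2]
m=((z>.056)&(z<.07)&(y<-.2)&(x<.9)).astype(np.uint8);k,l,st,ce=cv2.connectedComponentsWithStats(m)
for i in range(1,k):
    if st[i,4]>60: print(ce[i],st[i,4],cv2.minAreaRect((c[l==i][:,:2]*1000).astype(np.float32)),s["pixels"][l==i].mean(0))
E
```

```text
clock: 2.1
tool_pos: [0.5051, 0.1499, 0.2575]
eef_rot: [0.071, 0.997, -0.0, -0.0]
contact_force: [0.3, -0.2, -0.6]
opening: 0.996
clock: 2.6
tool_pos: [0.5351, 0.025, 0.2575]
eef_rot: [0.071, 0.997, -0.0, -0.0]
contact_force: [0.1, -0.5, 0.3]
opening: 0.997
clock: 3.1
tool_pos: [0.4793, -0.0999, 0.2575]
eef_rot: [0.071, 0.997, 0.0, -0.0]
contact_force: [1.0, -0.8, 0.3]
opening: 1.001
clock: 3.6
tool_pos: [0.4063, -0.2256, 0.2343]
eef_rot: [0.071, 0.997, -0.001, 0.003]
contact_force: [0.6, -1.4, -0.7]
opening: 0.995
[ 0.40627439 -0.22557868  0.23429843]
[243.27348643  76.96242171] 479 ((299.3797607421875, -285.4601745605469), (10.505529403686523, 35.84211349487305), 18.42332649230957) [ 40.05219207  65.42588727 119.83507307]
[246.65675676 178.28108108] 370 ((395.22052001953125, -302.4718322753906), (35.8638916015625, 9.861478805541992), 81.88544464111328) [165.46486486 158.05945946 147.41891892]
[260.0921659  305.29032258] 217 ((542.8518676757812, -314.94708251953125), (11.244635581970215, 35.63626480102539), 8.328164100646973) [169.43317972 171.03686636 160.42857143]
```

```bash
python3 -m inch '[[-0.2,-1,-0.5,0,88],[-0.2,-1,-0.5,0,88],[0,-1,-0.5,0,88],[0,-0.1,-1,0,88],[0,0,-1,0,88]]'
python3 -m inch '[[0,0,-1,0,88],[0,0,-1,0,88],[0,0,-0.8,0,88],[0,0,-1,0,88],[0,0,0,0,88]]'
```

```text
clock: 4.15
tool_pos: [0.395, -0.3028, 0.1444]
eef_rot: [0.072, 0.997, -0.0, 0.0]
contact_force: [0.5, -0.1, -0.8]
opening: 0.998
clock: 4.65
tool_pos: [0.3939, -0.3002, 0.0478]
eef_rot: [0.071, 0.998, 0.001, -0.002]
contact_force: [-0.8, 0.2, 0.1]
opening: 0.999
```

```bash
python3 -m inch '[[0,0,0,0,30],[0,0,0,0,30],[0,0,0,0,30],[0,0,0,0,30],[0,0,0,0,30]]' 20
python3 - <<'E'
from h import *
s=r.snapshot("wrist");save(s,"w2.png");print(r.get_state())
E
```

```text
clock: 5.15
tool_pos: [0.3954, -0.3017, 0.0508]
eef_rot: [0.071, 0.997, -0.0, 0.0]
contact_force: [-0.0, 0.0, 0.4]
opening: 0.571
{'clock': 5.2, 'q': array([ 0.62518857,  0.89601612, -0.10862486,  2.08236398,  0.47624894,
        0.18552761,  1.51650048]), 'qd': array([-0.00052422,  0.00588497,  0.00326174, -0.00083143,  0.00015342,
       -0.00074708, -0.00069397]), 'joint_torque': array([ 1.56757061e-02, -4.92242646e+01,  8.63950211e-02, -3.21598738e+00,
        3.62248458e-03,  7.70370383e-02,  1.64154430e-04]), 'tool_pos': array([ 0.39534872, -0.30163606,  0.05070076]), 'eef_rot': array([ 7.10890376e-02,  9.97469889e-01, -1.53116928e-04,  3.80691737e-04]), 'contact_force': array([-0.3352993 ,  0.43366122, -0.717823  ]), 'moment': array([0.02584274, 0.04543728, 0.01017952]), 'opening': 0.529360066808857}
```

View pics/w2.png

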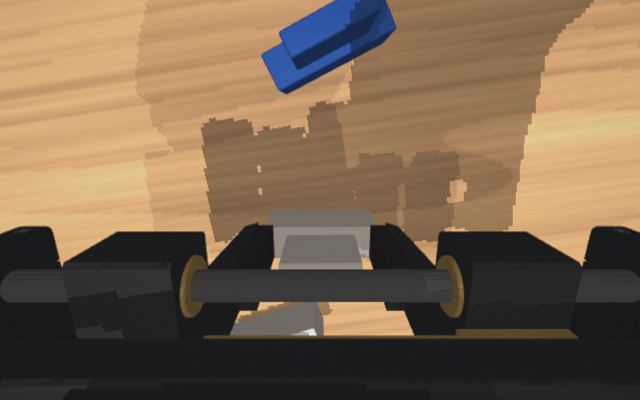

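The wrist view shows the fingers either side of the white tab at about (320,250), still closing. I'll close fully, then lift.

```bash
python3 -m inch '[[0,0,0,0,30],[0,0,0,0,30],[0,0,0,0,30],[0,0,0,0,30],[0,0,0,0,30]]' 20
python3 -m inch '[[0,0,1,0,30],[0,0,1,0,30],[0,0,1,0,30],[0,0,1,0,30],[0,0,1,0,30]]'
```

```text
clock: 5.7
tool_pos: [0.3952, -0.3015, 0.0504]
eef_rot: [0.071, 0.997, -0.0, 0.0]
contact_force: [-0.8, -0.1, 4.5]
opening: 0.402
clock: 6.2
tool_pos: [0.3948, -0.3012, 0.176]
eef_rot: [0.071, 0.997, 0.0, -0.0]
contact_force: [0.5, -0.2, -1.3]
opening: 0.408
```

```bash
python3 -m inch '[[0.4,1,1,0,30],[0.4,1,0,0,30],[0.4,1,0,0,30],[0.4,1,0,0,30],[0.4,1,0,0,30]]'
python3 -m inch '[[0.4,1,0,0,30],[0.4,1,0,0,30],[0.4,1,0,0,30],[0.4,1,0,0,30],[0.4,1,0,0,30]]'
python3 -m inch '[[0.42,1,0,0,30],[0.42,1,0,0,30],[0.42,1,0,0,30],[0.42,1,0,0,30],[0.42,0.93,0,0,30]]'
python3 -m inch '[[0,0,0,0,30],[0,0,0,0,30]]'
python3 - <<'E'
from h import *
s=r.snapshot("wrist");save(s,"w3.png");np.savez("w3.npz",**s);print(r.get_state()["tool_pos"],r.get_state()["opening"])
c=cloud(s)-np.array([.5542,.0715,0]);a=np.radians(-8.25)
bx=c[...,0]*np.cos(a)+c[...,1]*np.sin(a);by=-c[...,0]*np.sin(a)+c[...,1]*np.cos(a);z=c[...,2]
for y in [-.1,-.08,-.045,.045,.08,.1]:
    m=abs(by-y)<.004
    q=bx[m&(z>.077)&(z<.088)]; d=bx[m&(z>.055)&(z<.064)]; b=bx[m&(z>.083)&(z<.095)&(bx<-.03)]
    print(y,"mould min",q.min() if q.size else None,"deck",(d.min(),d.max()) if d.size else None,"bar",(b.min(),b.max()) if b.size else None)
E
```

```text
clock: 6.7
tool_pos: [0.4451, -0.1753, 0.2]
eef_rot: [0.071, 0.997, 0.0, -0.0]
contact_force: [0.3, -0.4, 1.1]
opening: 0.404
clock: 7.2
tool_pos: [0.4951, -0.0503, 0.1999]
eef_rot: [0.071, 0.997, -0.0, -0.001]
contact_force: [0.5, -0.4, 0.2]
opening: 0.407
clock: 7.7
tool_pos: [0.5475, 0.0731, 0.1998]
eef_rot: [0.071, 0.997, -0.0, -0.001]
contact_force: [0.5, 0.0, 0.1]
opening: 0.41
clock: 7.9
tool_pos: [0.547, 0.0717, 0.1997]
eef_rot: [0.07, 0.998, -0.0, -0.001]
contact_force: [-0.2, -0.7, -0.8]
opening: 0.406
[0.54682597 0.0705666  0.19974975] 0.4087331230780911
-0.1 mould min 0.004253541657668593 deck (np.float64(-0.15896457488321158), np.float64(0.004955570984490169)) bar None
-0.08 mould min 0.004428680777008773 deck (np.float64(-0.15888941302924567), np.float64(0.00512850409956496)) bar None
-0.045 mould min -0.067614445057137 deck (np.float64(-0.15916368683551235), np.float64(0.005110763527950664)) bar (np.float64(-0.067614445057137), np.float64(-0.05609448651732207))
0.045 mould min -0.0676159068312806 deck (np.float64(-0.1591132569669807), np.float64(0.005175771733989092)) bar (np.float64(-0.06711316565373208), np.float64(-0.05632428899415014))
0.08 mould min 0.004339010925278658 deck (np.float64(-0.1592815089585401), np.float64(0.005292488223070652)) bar None
0.1 mould min 0.004448897357547119 deck (np.float64(-0.1592540505179549), np.float64(0.005072306757141695)) bar None
```

View pics/w3.png

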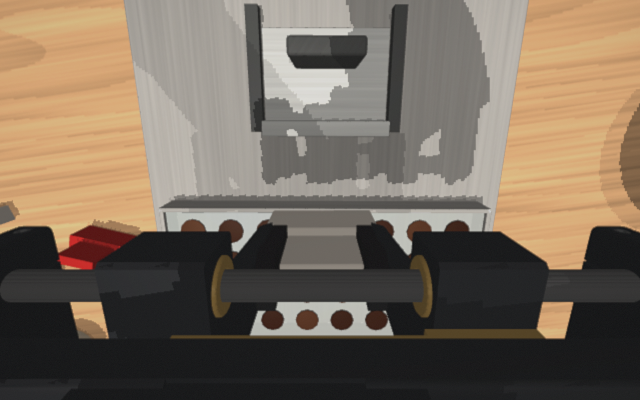

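The wrist view shows the block held clear over the mould. The gap lies between the bar's front at row ~130 and the mould edge at row ~205. Measured bed x is -56 mm at the bar face and +4.7 mm at the mould edge, a gap of about 61 mm. Two blocks (36 mm, about 25 mm of travel) will do. Lowering the first.

```bash
python3 -m inch '[[0,0.05,-0.8,0,30],[0,0,-0.8,0,30],[0,0,-0.8,0,30],[0,0,-0.5,0,30],[0,0,-0.3,0,30]]'
python3 -m inch '[[0,0,-0.2,0,30],[0,0,-0.1,0,30],[0,0,0,0,30],[0,0,0,0,30]]'
```

```text
clock: 8.45
tool_pos: [0.5469, 0.0717, 0.1192]
eef_rot: [0.072, 0.997, -0.001, -0.001]
contact_force: [-0.2, 0.1, -0.6]
opening: 0.403
clock: 8.85
tool_pos: [0.548, 0.0731, 0.1132]
eef_rot: [0.071, 0.997, 0.0, 0.0]
contact_force: [-0.5, 0.2, -1.5]
opening: 0.408
```

```bash
python3 -m inch '[[0,0,-0.06,0,30],[0,0,-0.06,0,30],[0,0,0,0,30],[0,0,0,0,30]]'
```

```text
clock: 9.25
tool_pos: [0.548, 0.0732, 0.1104]
eef_rot: [0.071, 0.997, 0.0, 0.001]
contact_force: [-0.5, -0.1, 6.4]
opening: 0.41
```

```bash
python3 -m inch '[[0,0,0,0,60],[0,0,0,0,60],[0,0,0,0,70],[0,0,0,0,88],[0,0,0,0,88]]'
python3 -m inch '[[0,0,0.5,0,88],[0,0,1,0,88],[0,0,1,0,88],[0,0,1,0,88],[0,-1,0,0,88]]'
python3 -m inch '[[0,-1,0,0,88],[0,-1,0,0,88],[0,-1,0,0,88],[0,-1,0,0,88],[0,-1,0,0,88]]'
python3 -m inch '[[0,-1,0,0,88],[0,-1,0,1,88],[0,-1,0,1,88],[0,-1,0,1,88],[0,-1,0,0.1,88]]'
python3 - <<'E'
from h import *
print(r.get_state()["tool_pos"]); s=r.snapshot("wrist");c=cloud(s);x,y,z=c[...,0],c[...,1],c[...,2]
m=((z>.056)&(z<.07)&(y<-.2)&(x<.9)).astype(np.uint8);k,l,st,ce=cv2.connectedComponentsWithStats(m)
for i in range(1,k):
    if st[i,4]>60: print(ce[i],st[i,4],cv2.minAreaRect((c[l==i][:,:2]*1000).astype(np.float32)),s["pixels"][l==i].mean(0))
s=r.snapshot("scene");save(s,"s2.png");c=cloud(s);x,y,z=c[...,0],c[...,1],c[...,2]
m=(z>.112)&(z<.128)&(abs(x-.548)<.04)&(abs(y-.072)<.05)
print("placed",m.sum(),cv2.minAreaRect((c[m][:,:2]*1000).astype(np.float32)),np.median(z[m]))
E
```

```text
clock: 9.75
tool_pos: [0.5476, 0.0731, 0.1096]
eef_rot: [0.071, 0.997, 0.0, -0.0]
contact_force: [-0.4, 0.1, -0.4]
opening: 0.832
clock: 10.25
tool_pos: [0.55, 0.0526, 0.2015]
eef_rot: [0.068, 0.998, 0.003, 0.004]
contact_force: [0.1, 0.6, 0.1]
opening: 0.999
clock: 10.75
tool_pos: [0.5477, -0.078, 0.1982]
eef_rot: [0.071, 0.997, -0.0, 0.0]
contact_force: [0.3, -0.2, 0.1]
opening: 0.999
clock: 11.25
tool_pos: [0.5475, -0.2033, 0.1982]
eef_rot: [-0.092, 0.996, -0.0, 0.0]
contact_force: [0.7, 0.2, -0.4]
opening: 0.999
[ 0.54752542 -0.20326174  0.19817494]
[174.13803681  58.53527607] 652 ((462.90167236328125, -341.6101379394531), (10.148011207580566, 36.54435348510742), 11.34334659576416) [176.76533742 177.78067485 168.16564417]
[199.14229249 160.66007905] 506 ((543.1477661132812, -314.81878662109375), (10.290475845336914, 36.37044906616211), 6.8567328453063965) [176.13438735 172.93873518 163.29051383]
[115.49748744 224.11055276] 199 ((619.0526123046875, -387.7015380859375), (10.036083221435547, 16.622182846069336), 61.71589279174805) [84.45226131 44.85427136 97.61809045]
[221.31521739 323.27415459] 828 ((710.4944458007812, -280.70550537109375), (28.93396759033203, 62.46060562133789), 6.09302282333374) [111.47826087 112.04347826 105.50966184]
placed 52 ((549.8181762695312, 71.98435974121094), (37.638484954833984, 13.164809226989746), 80.03654479980469) 0.12048631176500407
```

```bash
python3 -m inch '[[-0.16,-1,0,-0.6,88],[0,-1,0,0,88],[0,-1,0,0,88],[0,-1,0,0,88],[0,-0.47,-0.5,0,88]]'
python3 -m inch '[[0,0,-1,0,88],[0,0,-1,0,88],[0,0,-1,0,88],[0,0,-1,0,88],[0,0,-0.8,0,88]]'
python3 -m inch '[[0,0,-0.6,0,88],[0,0,0,0,80],[0,0,0,0,60],[0,0,0,0,30],[0,0,0,0,30]]'
python3 -m inch '[[0,0,0,0,30],[0,0,0,0,30],[0,0,0,0,30],[0,0,0,0,30],[0,0,0,0,30]]' 20
```

```text
clock: 11.85
tool_pos: [0.5445, -0.316, 0.1864]
eef_rot: [-0.059, 0.998, -0.001, 0.002]
contact_force: [1.6, 0.7, 0.1]
opening: 1.003
clock: 12.35
tool_pos: [0.5433, -0.3114, 0.0629]
eef_rot: [-0.061, 0.998, 0.001, -0.001]
contact_force: [-0.8, 0.7, -0.1]
opening: 0.999
clock: 12.85
tool_pos: [0.5444, -0.3139, 0.0509]
eef_rot: [-0.06, 0.998, -0.0, 0.001]
contact_force: [0.4, -1.1, 0.7]
opening: 0.656
clock: 13.35
tool_pos: [0.5438, -0.3138, 0.05]
eef_rot: [-0.06, 0.998, -0.0, 0.0]
contact_force: [-1.2, -1.3, 4.2]
opening: 0.406
```

```bash
python3 -m inch '[[0,0,1,0,30],[0,0,1,0,30],[0,0,1,0,30],[0,0,1,0,30],[0,0,1,0,30]]'
python3 -m inch '[[0,0.6,1,0,30],[0,1,0.2,-1,30],[0,1,0,-1,30],[0,1,0,-0.5,30],[0,1,0,0,30]]'
python3 -m inch '[[-0.16,1,0,0,30],[-0.1,1,0,0,30],[-0.1,1,0,0,30],[-0.1,1,0,0,30],[-0.1,1,0,0,30]]'
python3 -m inch '[[-0.1,1,0,0,30],[0,1,0,0,30],[0,1,0,0,30],[0,1,0,0,30],[0,1,0,0,30]]'
python3 -m inch '[[0,1,0,0,30],[0,0,0,0,30],[0,0,0,0,30]]'
```

```text
clock: 13.85
tool_pos: [0.5433, -0.3135, 0.1754]
eef_rot: [-0.06, 0.998, 0.0, -0.0]
contact_force: [-0.4, -1.0, -0.7]
opening: 0.407
clock: 14.35
tool_pos: [0.5433, -0.1975, 0.2046]
eef_rot: [0.072, 0.997, 0.0, -0.0]
contact_force: [0.1, 0.4, -0.4]
opening: 0.401
clock: 14.85
tool_pos: [0.5292, -0.0726, 0.2045]
eef_rot: [0.071, 0.997, 0.0, -0.0]
contact_force: [0.1, 0.8, -0.7]
opening: 0.407
clock: 15.35
tool_pos: [0.5268, 0.0524, 0.2045]
eef_rot: [0.071, 0.997, 0.0, -0.0]
contact_force: [0.8, 1.2, -0.2]
opening: 0.407
clock: 15.65
tool_pos: [0.5269, 0.0763, 0.2045]
eef_rot: [0.07, 0.998, -0.0, -0.0]
contact_force: [-0.4, -0.4, -1.1]
opening: 0.411
```

```bash
python3 -m inch '[[0,0,-0.8,0,30],[0,0,-0.8,0,30],[0,0,-0.6,0,30],[0,0,-0.5,0,30],[0,0,-0.4,0,30]]'
python3 -m inch '[[0,0,-0.3,0,30],[0,0,-0.2,0,30],[0,0,-0.1,0,30],[0,0,-0.06,0,30],[0,0,0,0,30]]'
```

```text
clock: 16.15
tool_pos: [0.5271, 0.075, 0.1264]
eef_rot: [0.072, 0.997, -0.0, -0.0]
contact_force: [0.6, 0.1, -0.6]
opening: 0.408
clock: 16.65
tool_pos: [0.5273, 0.0764, 0.1109]
eef_rot: [0.071, 0.997, 0.0, 0.0]
contact_force: [-0.2, -0.2, -0.7]
opening: 0.406
```

```bash
python3 -m inch '[[0,0,-0.05,0,30],[0,0,0,0,45],[0,0,0,0,60],[0,0,0,0,70],[0,0,0,0,80]]'
python3 -m inch '[[0,0,0,0,80],[0,0,0.5,0,80],[0,0,1,0,80],[0,0,1,0,80],[0,0,1,0,80]]'
python3 -m inch '[[-1,0.145,0.5,0,0],[-1,0.145,0,0,0],[-1,0.145,0,0,0],[-1,0.145,0,0,0],[-1,0.145,0,0,0]]'
python3 -m inch '[[0,0,0,0,0],[0,0,0,0,0]]'
python3 - <<'E'
from h import *
print(r.get_state()["tool_pos"]); a=np.radians(-8.25)
s=r.snapshot("wrist");save(s,"w4.png")
for n in ["side","scene"]:
    s=r.snapshot(n);save(s,n+"4.png");c=cloud(s);x,y,z=c[...,0],c[...,1],c[...,2]
    m=((z>.112)&(z<.13)&(abs(x-.50)<.1)&(abs(y-.078)<.06)).astype(np.uint8)
    k,l,st,ce=cv2.connectedComponentsWithStats(m)
    for i in range(1,k):
        if st[i,4]>8: print(n,ce[i],st[i,4],cv2.minAreaRect((c[l==i][:,:2]*1000).astype(np.float32)),np.median(z[l==i]))
E
```

```text
clock: 17.15
tool_pos: [0.5272, 0.0764, 0.1095]
eef_rot: [0.071, 0.997, 0.0, 0.0]
contact_force: [-0.3, -0.5, 0.3]
opening: 0.744
clock: 17.65
tool_pos: [0.5271, 0.0763, 0.1987]
eef_rot: [0.071, 0.997, 0.0, 0.0]
contact_force: [0.5, 0.0, 0.0]
opening: 0.91
clock: 18.15
tool_pos: [0.4013, 0.0946, 0.2104]
eef_rot: [0.071, 0.997, 0.0, 0.001]
contact_force: [-1.1, 0.5, 0.2]
opening: 0.474
clock: 18.35
tool_pos: [0.4027, 0.0947, 0.2103]
eef_rot: [0.071, 0.997, 0.0, 0.001]
contact_force: [-0.1, -1.3, 0.2]
opening: 0.3
[0.40274278 0.0947266  0.21025564]
side [318.44736842 187.78947368] 38 ((549.1275634765625, 69.51604461669922), (35.4870491027832, 12.048686027526855), 78.21947479248047) 0.11901194319635466
side [311.74358974 189.58974359] 39 ((527.0413208007812, 74.39816284179688), (41.770076751708984, 11.601150512695312), 79.68339538574219) 0.11883601300391988
side [286.70967742 197.46774194] 62 ((440.794921875, 86.905517578125), (50.26454544067383, 13.329322814941406), 81.69445037841797) 0.12289102324763768
scene [323.35714286 169.25      ] 84 ((442.24334716796875, 86.11915588378906), (50.679752349853516, 16.71245574951172), 82.53749084472656) 0.12328275881688427
scene [343.         187.82857143] 105 ((540.5484008789062, 72.35530090332031), (36.989009857177734, 36.52682113647461), 74.13314056396484) 0.12076079904999959
```

```bash
python3 -c "
import cv2,numpy as np
a=cv2.resize(cv2.imread('pics/w4.png'),(480,300));b=cv2.resize(cv2.imread('pics/side4.png')[120:270,200:440],(480,300))
cv2.imwrite('pics/m4.png',np.vstack([a,b]))"
```

```text
(no output)
```

View pics/m4.png

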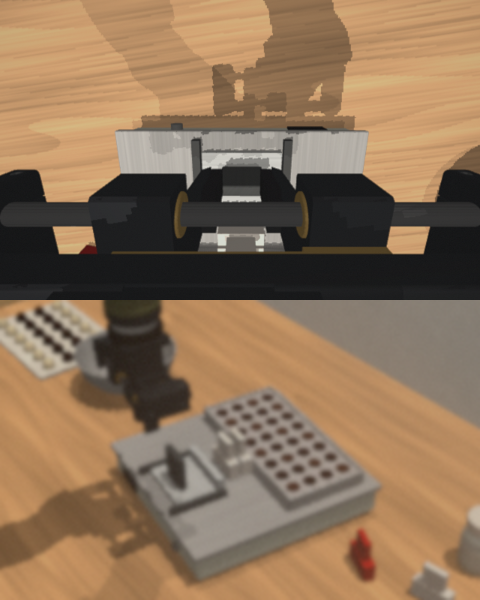

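The pictures show both white blocks upright side by side in the gap (lower picture, (235,450)), with the handle at (178,465) in front of the stack. The gripper is behind the handle. I'll close the fingers, lower them, and push.

```bash
python3 -m inch '[[0,0,-0.5,0,0],[0,0,-0.5,0,0],[0,0,-0.5,0,0],[0,0,-1,0,0],[0,0,-1,0,0]]'
python3 -m inch '[[0,0,-0.7,0,0],[0,0,0,0,0],[0,0,0,0,0]]'
python3 -m inch '[[0.3,-0.05,0,0,0],[0.2,-0.03,0,0,0],[0.1,-0.015,0,0,0],[0.1,-0.015,0,0,0],[0,0,0,0,0]]'
```

```text
clock: 19.0
tool_pos: [0.4038, 0.0945, 0.1213]
eef_rot: [0.072, 0.997, 0.001, 0.001]
contact_force: [-0.1, -0.4, -0.6]
opening: 0.003
clock: 19.3
tool_pos: [0.4027, 0.0944, 0.1044]
eef_rot: [0.071, 0.997, -0.0, -0.0]
contact_force: [-1.2, 0.3, -0.1]
opening: 0.003
clock: 19.8
tool_pos: [0.4202, 0.0916, 0.1047]
eef_rot: [0.071, 0.997, 0.0, 0.0]
contact_force: [0.1, 0.1, 0.1]
opening: 0.006
```

```bash
python3 -m inch '[[0.15,-0.02,0,0,0],[0.15,-0.02,0,0,0],[0.15,-0.02,0,0,0],[0.15,-0.02,0,0,0],[0,0,0,0,0]]'
python3 -m inch '[[0.08,-0.012,0,0,0],[0.08,-0.012,0,0,0],[0.08,-0.012,0,0,0],[0,0,0,0,0]]'
```

```text
clock: 20.3
tool_pos: [0.4347, 0.0896, 0.1044]
eef_rot: [0.071, 0.997, -0.0, -0.0]
contact_force: [-2.3, 0.7, 2.3]
opening: 0.004
clock: 20.7
tool_pos: [0.4408, 0.0887, 0.1044]
eef_rot: [0.071, 0.997, -0.0, -0.0]
contact_force: [-3.4, 0.6, 1.4]
opening: 0.003
```

```bash
python3 -m inch '[[0.08,-0.012,0,0,0],[0.08,-0.012,0,0,0],[0,0,0,0,0]]'
python3 -m inch '[[0.06,-0.009,0,0,0],[0.06,-0.009,0,0,0],[0,0,0,0,0]]'
python3 - <<'E'
from h import *
s=r.snapshot("side");save(s,"side5.png");c=cloud(s);x,y,z=c[...,0],c[...,1],c[...,2]
m=((z>.112)&(z<.13)&(x>.5)&(x<.6)&(abs(y-.078)<.06)).astype(np.uint8)
k,l,st,ce=cv2.connectedComponentsWithStats(m)
for i in range(1,k):
    if st[i,4]>8: print(ce[i],st[i,4],cv2.minAreaRect((c[l==i][:,:2]*1000).astype(np.float32)),np.median(z[l==i]))
E
```

```text
clock: 21.0
tool_pos: [0.4449, 0.0881, 0.1045]
eef_rot: [0.071, 0.997, 0.0, 0.0]
contact_force: [-2.6, 0.8, 0.8]
opening: 0.004
clock: 21.3
tool_pos: [0.4477, 0.0877, 0.1045]
eef_rot: [0.071, 0.997, 0.0, -0.0]
contact_force: [-4.1, 1.2, 0.9]
opening: 0.004
[318.35 187.8 ] 40 ((548.7286987304688, 69.84878540039062), (35.32691192626953, 12.040576934814453), 85.14108276367188) 0.11902396072814625
[312.59375 189.40625] 32 ((528.8309936523438, 72.91597747802734), (36.050350189208984, 11.278923034667969), 76.93737030029297) 0.11975679007970441
```

```bash
for k in 1; do
python3 -m inch '[[0.06,-0.009,0,0,0],[0,0,0,0,0]]' | grep -E 'tool|force'
python3 -m inch '[[0.05,-0.007,0,0,0],[0,0,0,0,0]]' | grep -E 'tool|force'
done
```

```text
tool_pos: [0.4491, 0.0875, 0.1045]
contact_force: [-3.6, 1.3, 1.3]
tool_pos: [0.45, 0.0873, 0.1045]
contact_force: [-4.6, 0.9, 2.8]
```

```bash
python3 -m inch '[[0.03,-0.004,0,0,0],[0,0,0,0,0],[0,0,0,0,0]]' | grep -E 'tool|force'
```

```text
tool_pos: [0.4505, 0.0873, 0.1045]
contact_force: [-5.2, 1.3, 2.2]
```

```bash
python3 -m inch '[[0.04,-0.006,0,0,0],[0,0,0,0,0],[0,0,0,0,0]]' | grep -E 'tool|force'
python3 -m inch '[[0.04,-0.006,0,0,0],[0,0,0,0,0],[0,0,0,0,0]]' | grep -E 'tool|force'
```

```text
tool_pos: [0.4508, 0.0872, 0.1044]
contact_force: [-7.2, 2.0, 4.0]
tool_pos: [0.4508, 0.0872, 0.1044]
contact_force: [-8.8, 2.8, 5.2]
```

The position has stalled while the force rises, so the bar has closed on the stack. I'll raise the push to about 12 N.

```bash
python3 -m inch '[[0.04,-0.006,0,0,0],[0.04,-0.006,0,0,0],[0,0,0,0,0],[0,0,0,0,0]]' | grep -E 'tool|force'
python3 -m inch '[[0.03,-0.004,0,0,0],[0,0,0,0,0],[0,0,0,0,0],[0,0,0,0,0]]' | grep -E 'clock|tool|force'
python3 - <<'E'
from h import *
f=[]
for n in ["side","scene"]:
    s=r.snapshot(n);f.append(r.get_state()["contact_force"].round(1));c=cloud(s);x,y,z=c[...,0],c[...,1],c[...,2]
    y0,x0=(150,250) if n=="side" else (150,280)
    f.append(s["pixels"][y0:y0+90,x0:x0+144,::-1])
    m=((z>.112)&(z<.13)&(x>.5)&(x<.6)&(abs(y-.078)<.06)).astype(np.uint8)
    k,l,st,ce=cv2.connectedComponentsWithStats(m)
    for i in range(1,k):
        if st[i,4]>8: print(n,ce[i],st[i,4],cv2.minAreaRect((c[l==i][:,:2]*1000).astype(np.float32)),np.median(z[l==i]))
print(f[0],f[2])
cv2.imwrite("pics/f.png",np.vstack([cv2.resize(f[1],(480,300)),cv2.resize(f[3],(480,300))]))
E
```

```text
tool_pos: [0.4508, 0.0871, 0.1045]
contact_force: [-13.3, 4.5, 9.3]
clock: 23.45
tool_pos: [0.4508, 0.0871, 0.1045]
contact_force: [-15.0, 4.4, 10.0]
side [316.27692308 188.2       ] 65 ((539.8434448242188, 70.79356384277344), (39.31736373901367, 28.308135986328125), 79.6162338256836) 0.1194035260646169
scene [343.58252427 188.67961165] 103 ((544.5999145507812, 72.06166076660156), (38.95063018798828, 29.664505004882812), 76.19927215576172) 0.11988732841272876
[-15.    4.3  10.8] [-14.5   3.9  10.1]
```

View pics/f.png

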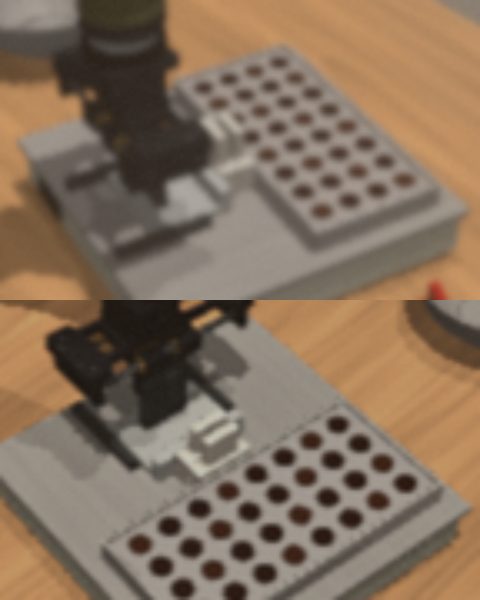

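The views show the stack closed between bar and mould: at (215,150) in the upper half and (215,440) in the lower. The two tabs together span 28 mm, which is 18 + 10, so the blocks touch. The push is about 15 N, steady.

```bash
python3 -c "
from plant import r
print(r.finish_job())"
```

```text
the job is handed in; nothing more can be done
None
```

I stood two white blocks upright, side by side, in the gap and pushed the bar closed on them by its handle. I handed the job in at about 23.5 s with the push still held; no verdict came back.

- **Gap:** it measured about 61 mm with the bar back, so two blocks (36 mm) were enough. The other two white blocks stayed on the work surface.
- **Closed stack:** the tool stopped moving at x = 0.4508 m while the force kept rising. The two tabs together spanned 28–30 mm, against the 28 mm expected for touching blocks. Tab tops were at about 0.12 m, matching blocks standing on the deck.
- **Push:** it was steady at about 15 N along the bar, a bit over the suggested 10 N. Taking off about 4.7 N of spring leaves about 10 N on the stack, estimated rather than measured.
- **Disagreement:** the tool also felt about 10 N upwards while pushing, probably friction on the handle; I did not look into it. The scene and side cameras also differed by 2–5 mm on positions along x.
- **Bystanders:** I kept the arm away from the bowl, jar and spatula, but did not measure them again at the end.

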